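Tip the filter cartridge into the dust extractor's bay

TASK

Put the filter cartridge into the dust extractor: slide it upright over the bench until its foot stands square against the front sill of the open bay, then push high on it and ease it slowly over the sill so that it tips down into the bay, gasket end towards the seal plate at the back. Then slide it home and hold its gasket against that plate for a moment with roughly 12 N, and leave it lying there. The casing is thin, so never push on it with more than 25 N, and leave the jar, the buff and the handpiece where they are.

Things in the scene. Friction and masses are not known exactly. Their poses are not given: they have to be found in the camera images.
- cartridge: Filter cartridge: loose off-white rigid box, 0.5 to 1 kg, 95 (its x) by 120 (y) by 140 mm (z), too wide to grasp. Starts upright, black gasket ring on top, 20 to 50 mm short of the sill, up to 0.2 rad out of square; friction 0.45 to 0.75. Origin: centre of the end it first stands on; z points to the gasket end; its -x face (three thin grey bars) looks away from the bay and is the one to push
- cartridge_seal (a point): centre of the cartridge's gasket end (140 mm along its z from its origin). Once tipped, the cartridge lies with its foot end near the sill, its top 107 mm above the bench, and the gasket end about 15 to 40 mm short of the seal plate
- bay: Fixed dust extractor with an open bay. Origin: middle of the bay's front edge (the sill), at bench level; x points into the bay, towards the robot's right (world -y, turned up to 0.3 rad either way), y along the sill away from the robot, z up. The bay's floor is an aluminium plate 12 mm thick, 200 mm wide, from x = 0 to 165 mm; steel rails 28 mm above the bench flank it from x = 40 mm, inner faces at y = -76 and +76 mm
- sill (a point): middle of the sill's upper edge: the front edge of the floor plate, a 12 mm step up from the bench at the bay's x = 0; it stops the cartridge's foot, and over it the cartridge tips; axes as the bay's
- seal_frame: Fixed dark steel frame at the back of the bay, 150 mm wide, 100 mm high; origin at the middle of its front face's lower edge (165 mm along the bay's x, 12 mm above the bench), axes as the bay's. It carries the rigid, locked seal plate (130 by 94 mm, round port), which stands 1 to 21 mm in front of it, differently each time and not measured: find it by feel. Grey casing behind, 118 mm high
- compound_jar: amber glass jar with steel lid, 60 mm in diameter, 75 mm high, loose, beside the bay; origin at the centre of its underside; leave it
- buff: round grey cloth buff lying flat, 90 mm in diameter, 24 mm high, loose, beyond the cartridge's start; origin at the centre of its underside; leave it
- handpiece: steel and rubber handpiece lying beside the bay, 130 mm long along its x, 24 mm thick, loose; origin under it; leave it

How it is judged:
By the outcome, as a careful person would: the job done as asked, in the order asked, and still so for the second after the job is handed in, with the robot touching nothing.
It also fails if it takes over 67 s, if anything falls off the work surface, if the arm or the gripper's body presses on something with over 40 N, if the wrist force passes 120 N, or if a joint passes its speed limit or range.

ROBOT

A 6-joint arm with a two-finger parallel gripper is mounted at the origin on the work surface. World frame = base frame: x ahead of the robot, y to its left, z up, the work surface at z = 0. Lengths are in m, angles in rad, forces in N, time in s.
With the tool pointing down it reaches from about 0.25 to 0.775 m from the base axis. Payload 4 kg.
Tool frame: the origin (TCP) lies at the very end of the fingers, on their centre line; the grasp point (between the pads) lies 19 mm behind it (robot.grip_point_offset is the distance from the TCP to the grasp point, in m); z points along the fingers, x is the direction in which the jaws open and shut, and the axes are right-handed (so a half turn about z gives the same grasp; the last joint's range is limited). The gripper opens to 94 mm and grips with 3 to 60 N. Pads are 16 mm wide; open, the fingers measure 119 mm over their backs; the gripper's body (75 mm by 177 mm) begins 78 mm behind the grasp point.
Start: joints at [-1.441, 0.087, 1.371, -0, 1.684, -0.103], TCP at [0.127, -0.535, 0.206] pointing down, gripper open.
Joint ranges: [-3.1, 3.1], [-0.76, 2.03], [0.27, 2.55], [-1.08, 4.22], [0.17, 2.65], [-2.57, 2.57]. Speed limits (rad/s): [2.79, 2.79, 3.14, 3.14, 3.14, 3.14].

INTERFACE

Orientations are given as [roll, pitch, yaw] about the fixed x, y, z axes, in that order (R = Rz(yaw) Ry(pitch) Rx(roll)).
In Python, from bench import robot gives the robot as it stands.
- The arm moves only by the shell command python3 -m inch 'ROWS'. ROWS is text: rows parted by semicolons, each of 5 numbers parted by spaces: the shift along the tool's x, y, z in cm, then the turn about the tool's z in rad, then the closure, from 0 (fully open) to 1 (shut). In form: tx ty tz spin claw; .... A call has 1 to 20 rows; each row is the pose to reach, as a shift and turn from the pose measured when the call began, along the tool's axes at that moment; what a row does not reach only later rows make up. A row lasts 1/12 s, in which the tool goes at most 41.7 mm and 7.16 degrees, less where a joint would pass 70% of its speed; a pose out of reach is approached as far as the arm can. A call with a gripper value outside its range is refused whole. The fingers move at their own pace and stop on an object; the grip force is fixed at half the most. Time passes only in rows, so rows that repeat a pose let the fingers close. It gives the time, the measured TCP pose, the force and the opening at its end, in the units of the state.
- robot.get_obs(): the state, without advancing time (a new reading comes with each control period).
- robot.snapshot(name): name is "side" or "top"; returns (picture, depth): 400x640x3 uint8, blue, green, red; 400x640 float32, m along the optical axis (not along the pixel's ray), 0 where there is no reading.
- robot.camera_info(name): a dict with "K" (3x3 intrinsics, pixels), "extrinsics" (4x4, takes a point from world to camera coordinates). Camera axes: x right, y down, z forward; pixel columns grow to the right and rows downward; lengths in m; the calibration is good to about 2 mm. A picture is of the moment at which its call begins. camera_info takes no time and is no camera call.
- robot.close_job(): hands the job in, once; it reports no verdict.
The state is a dict: "time": time; "joint_positions": joint angles; "qvel": joint speeds; "joint_torque": joint torques, N m; "tool_pos": TCP position; "ee_rot": TCP orientation; "wrist_force": force on the tool from outside, world axes, zero at the start; "wrist_torque": the same for the moment, N m; "width": finger opening in m.
Only numpy, scipy, OpenCV 4.12 (cv2) and the standard library are available. Lean on these libraries where they do the work, as an engineer would, in place of code of your own. Each camera call takes 0.05 s, during which the arm holds its last target.

## Working session

There is one attempt and no reset: what is moved stays moved. The work goes in short steps, Python scripts to look and compute and a shell command to move; the robot and the scene stay as the last step left them, time stands still between calls to the robot, and variables do not carry over. Pictures are saved under pics/ and viewed, and the job is handed in when it is done.

```bash
ls -la; mkdir -p pics; python3 - <<'E'
from bench import robot
import cv2,numpy as np
np.set_printoptions(precision=4,suppress=True)
o=robot.get_obs(); print(o)
for n in ("side","top"):
    p,d=robot.snapshot(n); cv2.imwrite(f"pics/{n}0.png",p); np.save(f"pics/{n}0.npy",d)
    c=robot.camera_info(n); print(n,c["K"],c["extrinsics"])
E
```

```text
total 12
drwxr-xr-x  3 agent agent 4096 Dec  7 04:17 .
drwxr-xr-x 23 root  root  4096 Dec  7 04:17 ..
drwxr-xr-x  2 agent agent 4096 Dec  7 04:17 pics
{'time': 0.0, 'joint_positions': array([-1.4411,  0.088 ,  1.3722, -0.    ,  1.6836, -0.1031]), 'qvel': array([-0.0011, -0.0007, -0.0013, -0.0032,  0.0008,  0.0004]), 'joint_torque': array([  0.0021, -34.018 , -30.2425,   0.0721,   0.0328,  -0.0002]), 'tool_pos': array([ 0.1268, -0.5346,  0.2043]), 'ee_rot': array([-3.1414,  0.0022, -1.338 ]), 'wrist_force': array([-0.0499, -0.4054,  0.2604]), 'wrist_torque': array([ 0.0078,  0.0069, -0.0257]), 'width': 0.0939065688905523}
side [[505.159    0.     323.4609]
 [  0.     505.159  193.7047]
 [  0.       0.       1.    ]] [[ 0.9579 -0.2865 -0.0156 -0.6324]
 [-0.2245 -0.7144 -0.6628  0.2181]
 [ 0.1788  0.6384 -0.7487  0.85  ]
 [ 0.      0.      0.      1.    ]]
top [[376.4406   0.     320.9996]
 [  0.     376.4406 194.7804]
 [  0.       0.       1.    ]] [[-0.0035 -0.9998 -0.0193  0.0177]
 [-0.9985  0.0046 -0.055   0.6493]
 [ 0.0551  0.019  -0.9983  0.7956]
 [ 0.      0.      0.      1.    ]]
```

View pics/side0.png

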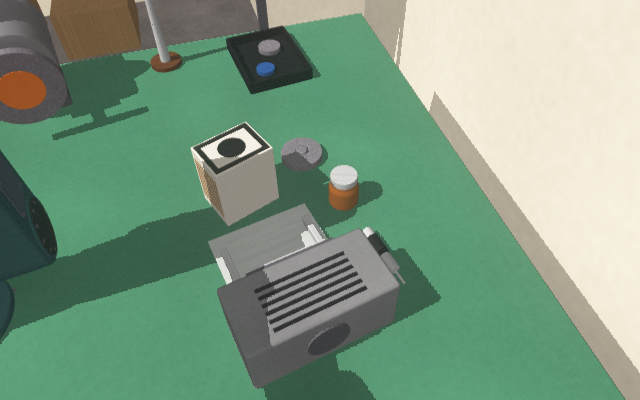

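View pics/top0.png

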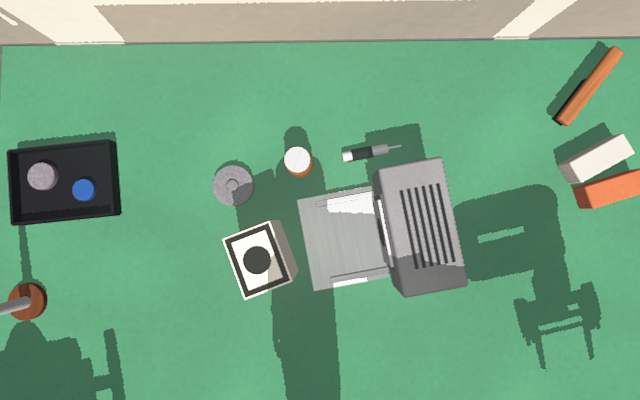

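The top view shows the cartridge's top with its gasket ring at about (258,260), and the floor plate's front edge from (298,200) to (314,290). The buff is at (233,185), the jar at (298,160) and the handpiece at (370,152). Next I'll measure them.

```bash
cat > h.py <<'E'
from bench import robot
import cv2,numpy as np
np.set_printoptions(precision=4,suppress=True)
def cloud(n,d):
    c=robot.camera_info(n);K=np.array(c["K"]);E=np.array(c["extrinsics"])
    v,u=np.mgrid[0:d.shape[0],0:d.shape[1]]
    P=np.stack([(u-K[0,2])/K[0,0]*d,(v-K[1,2])/K[1,1]*d,d],-1)
    return (P-E[:3,3])@E[:3,:3]
def ray(n,uv,z):
    c=robot.camera_info(n);K=np.array(c["K"]);E=np.array(c["extrinsics"])
    uv=np.atleast_2d(uv).astype(float)
    r=np.c_[(uv-K[:2,2])/[K[0,0],K[1,1]],np.ones(len(uv))]@E[:3,:3]
    o=-E[:3,:3].T@E[:3,3]
    return o+r*((z-o[2])/r[:,2])[:,None]
def rect(W,m,z0,z1):
    k=m&(W[...,2]>z0)&(W[...,2]<z1)
    k=cv2.morphologyEx(k.astype(np.uint8),cv2.MORPH_OPEN,np.ones((3,3)))
    nl,l,s,c=cv2.connectedComponentsWithStats(k)
    i=1+np.argmax(s[1:,4]); return l==i
E
python3 - <<'E'
from h import *
d=np.load("pics/top0.npy");W=cloud("top",d)
p=cv2.imread("pics/top0.png")
def show(name,m,z):
    v,u=np.nonzero(m); pts=W[m]
    cs,_=cv2.findContours(m.astype(np.uint8),cv2.RETR_EXTERNAL,cv2.CHAIN_APPROX_NONE)
    c=max(cs,key=cv2.contourArea)[:,0,:]
    xy=ray("top",c,z)[:,:2]
    r=cv2.minAreaRect((xy*1000).astype(np.float32))
    print(name,len(pts),"z",np.median(pts[:,2]),"c",np.array(r[0]),"sz",np.array(r[1]),"ang",r[2]); print(cv2.boxPoints(r))
u=np.arange(640)[None,:]*np.ones((400,1));v=np.arange(400)[:,None]*np.ones((1,640))
roi=(u>205)&(u<305)&(v>205)&(v<310)
show("cart",rect(W,roi,.13,.15),.14)
roi=(u>285)&(u<390)&(v>170)&(v<300)
show("plate",rect(W,roi,.007,.018),.012)
roi=(u>360)&(u<480)&(v>140)&(v<310)
show("casing",rect(W,roi,.105,.13),.118)
roi=(u>205)&(u<260)&(v>155)&(v<212)
show("buff",rect(W,roi,.015,.03),.024)
roi=(u>280)&(u<320)&(v>130)&(v<180)
show("jar",rect(W,roi,.065,.085),.075)
print(W[[230,250,270],[320,330,340]], W[330,200],W[380,500])
# plate front-edge
a=ray("top",[[298,200],[314,290]],.012);print(a)
E
```

```text
cart 3420 z 0.13989691990888203 c [525.6396 130.7678] sz [119.5653  95.9881] ang 20.86704444885254
[[452.6827 154.3192]
 [486.8737  64.6271]
 [598.5966 107.2163]
 [564.4056 196.9085]]
plate 6192 z 0.011632958054172885 c [557.305  -29.7686] sz [199.9084 165.5008] ang 10.525466918945312
[[ 443.9164   33.3305]
 [ 474.1489 -129.3855]
 [ 670.6935  -92.8678]
 [ 640.4611   69.8483]]
casing 9188 z 0.11763766974375822 c [ 583.7491 -169.9872] sz [247.6703 135.1483] ang 10.524893760681152
[[ 449.6542 -126.17  ]
 [ 474.3407 -259.0446]
 [ 717.8441 -213.8044]
 [ 693.1576  -80.9299]]
buff 1222 z 0.017909204586405603 c [672.3125 207.0806] sz [86.9206 84.4582] ang 89.76335144042969
[[629.9042 163.7951]
 [714.3618 163.4463]
 [714.7208 250.3661]
 [630.2632 250.715 ]]
jar 529 z 0.07450531584592571 c [719.0373  64.2781] sz [51.9402 51.5308] ang 44.565704345703125
[[682.4548  64.4106]
 [718.6153  27.6977]
 [755.6198  64.1455]
 [719.4593 100.8584]]
[[ 0.5733  0.0176  0.0117]
 [ 0.5302 -0.0039  0.0117]
 [ 0.4874 -0.0252  0.0118]] [ 0.3559  0.2808 -0.0017] [ 0.2531 -0.365  -0.0002]
[[0.6386 0.0653 0.012 ]
 [0.4449 0.0309 0.012 ]]
```

```bash
cat >> h.py <<'E'
O=np.array([.5422,.0516]);BX=np.array([.1827,-.9832]);BY=np.array([.9832,.1827]);BYAW=.1837
from scipy.spatial.transform import Rotation as Ro
def bay(p): return np.r_[(p[:2]-O)@BX,(p[:2]-O)@BY,p[2]]
def st():
    o=robot.get_obs();f=o["wrist_force"]
    print("t %.2f bay mm"%o["time"],bay(o["tool_pos"])*1000,"yawerr %.4f"%(o["ee_rot"][2]-BYAW),"F bay",np.round([f[:2]@BX,f[:2]@BY,f[2]],2),"T",o["wrist_torque"],"w %.3f"%o["width"])
    return o
def to(x,y,z,yaw=BYAW):
    o=st();R=Ro.from_euler("xyz",o["ee_rot"]).as_matrix()
    w=np.r_[O+x/1000*BX+y/1000*BY,z/1000]
    print("shift cm",(w-o["tool_pos"])@R*100,"spin",-(yaw-o["ee_rot"][2]), "world",w)
E
python3 -c "
from h import *
to(-165,-1,205)"
```

```text
t 0.10 bay mm [ 500.5476 -515.5006  204.4275] yawerr -1.5217 F bay [0.13 0.09 0.11] T [ 0.0155 -0.0043  0.0081] w 0.094
shift cm [-63.9505 -54.6504   0.0818] spin -1.5217093560497834 world [0.5111 0.2136 0.205 ]
```

```bash
python3 -m inch '-32 -27.3 -2 -0.76 0; -63.9 -54.6 -2 -1.52 0; -63.9 -54.6 -2 -1.52 0; -63.9 -54.6 -2 -1.52 0; -63.9 -54.6 -2 -1.52 0; -63.9 -54.6 -2 -1.52 0; -63.9 -54.6 -2 -1.52 0; -63.9 -54.6 -2 -1.52 0; -63.9 -54.6 -2 -1.52 0; -63.9 -54.6 -2 -1.52 0; -63.9 -54.6 -2 -1.52 0; -63.9 -54.6 -2 -1.52 0; -63.9 -54.6 -2 -1.52 0; -63.9 -54.6 -2 -1.52 0; -63.9 -54.6 -2 -1.52 0; -63.9 -54.6 -2 -1.52 0; -63.9 -54.6 -2 -1.52 0; -63.9 -54.6 -2 -1.52 0; -63.9 -54.6 -2 -1.52 0; -63.9 -54.6 -2 -1.52 0'; python3 -c "
from h import *
to(-165,-1,52)"
```

```text
time: 1.77
tool_pos: [0.5073, 0.2082, 0.225]
ee_rot: [-3.14, 0.001, 0.183]
wrist_force: [0.7, -0.4, -0.4]
width: 0.0938
t 1.77 bay mm [-160.3765   -5.6975  225.0177] yawerr -0.0010 F bay [ 0.5   0.57 -0.35] T [-0.1387 -0.1045  0.01  ] w 0.094
shift cm [ 0.4828 -0.4349 17.3021] spin -0.0010470071268385006 world [0.5111 0.2136 0.052 ]
```

```bash
python3 -m inch '0.5 -0.5 3 0 0; 0.5 -0.5 6 0 0; 0.5 -0.5 9 0 0; 0.5 -0.5 12 0 0; 0.5 -0.5 15 0 0; 0.5 -0.5 17.2 0 0; 0.5 -0.5 17.2 0 0; 0.5 -0.5 17.2 0 0'; python3 - <<'E'
from h import *
to(-140,-1,52)
for n in ("side","top"):
    p,d=robot.snapshot(n); cv2.imwrite(f"pics/{n}1.png",p)
E
```

```text
time: 2.43
tool_pos: [0.5098, 0.2139, 0.0514]
ee_rot: [-3.14, 0.005, 0.183]
wrist_force: [0.8, 0.3, 0.3]
width: 0.0943
t 2.43 bay mm [-165.5227   -2.23     51.3947] yawerr -0.0010 F bay [-0.14  0.8   0.34] T [-0.005  -0.0682 -0.0103] w 0.094
shift cm [ 0.1253  2.5511 -0.0642] spin -0.0010040993497706652 world [0.5156 0.1891 0.052 ]
```

View pics/side1.png

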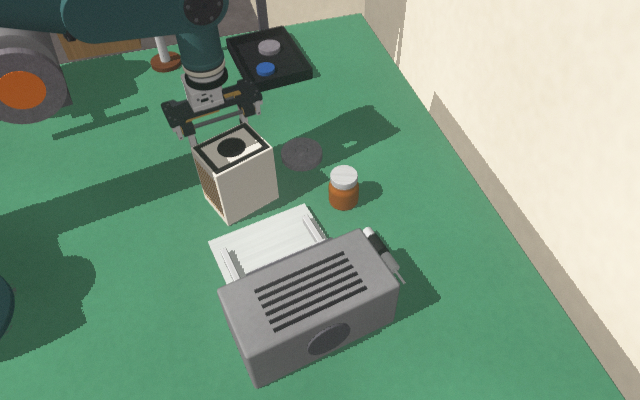

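View pics/top1.png

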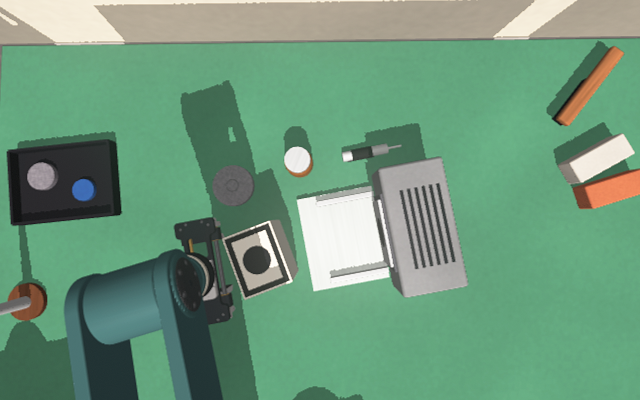

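The side view shows the fingers behind the cartridge at about (205,140), with the cartridge undisturbed and the gripper body clear above it. Now I push slowly, with the fingers square to the bay.

```bash
python3 -m inch '0.1 0.4 0 0 0; 0.1 0.8 0 0 0; 0.1 1.2 0 0 0; 0.1 1.5 0 0 0; 0.1 1.75 0 0 0; 0.1 2.0 0 0 0; 0.1 2.2 0 0 0; 0.1 2.4 0 0 0; 0.1 2.6 0 0 0; 0.1 2.8 0 0 0; 0.1 3.0 0 0 0; 0.1 3.2 0 0 0; 0.1 3.4 0 0 0; 0.1 3.6 0 0 0; 0.1 3.8 0 0 0'; python3 - <<'E'
from h import *
to(-113,-1,52)
p,d=robot.snapshot("top"); cv2.imwrite("pics/top2.png",p); np.save("pics/top2.npy",d)
E
```

```text
time: 3.78
tool_pos: [0.5205, 0.1775, 0.055]
ee_rot: [-3.139, -0.003, 0.183]
wrist_force: [3.3, 3.4, 0.2]
width: 0.0941
t 3.78 bay mm [-127.7385    1.6905   54.9769] yawerr -0.0009 F bay [-2.74  3.89  0.18] T [ 0.5211 -0.5433  0.1741] w 0.094
shift cm [-0.2685  1.474   0.2936] spin -0.0009245581169828043 world [0.5206 0.1625 0.052 ]
```

View pics/top2.png

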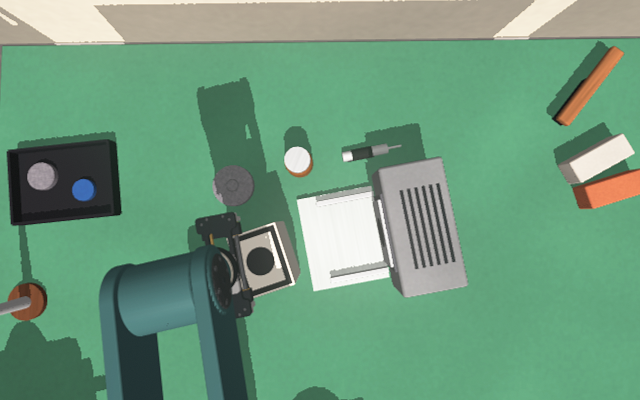

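```bash
python3 -m inch '0 0.2 0.1 0 0; -0.1 0.4 0.1 0 0; -0.1 0.6 0.2 0 0; -0.1 0.8 0.2 0 0; -0.1 1.0 0.2 0 0; -0.1 1.2 0.2 0 0; -0.1 1.35 0.2 0 0; -0.1 1.5 0.2 0 0; -0.1 1.65 0.2 0 0; -0.1 1.8 0.2 0 0'; python3 - <<'E'
from h import *
to(-103,-1,52)
p,d=robot.snapshot("top"); cv2.imwrite("pics/top3.png",p); np.save("pics/top3.npy",d)
p,d=robot.snapshot("side"); cv2.imwrite("pics/side3.png",p); np.save("pics/side3.npy",d)
st()
E
```

```text
time: 4.67
tool_pos: [0.5208, 0.1598, 0.0525]
ee_rot: [-3.138, 0.002, 0.182]
wrist_force: [-1.9, 4.3, 3.4]
width: 0.0939
t 4.67 bay mm [-110.3212   -1.2661   52.4833] yawerr -0.0015 F bay [-4.54 -1.12  3.36] T [ 0.769   0.2303 -0.0912] w 0.094
shift cm [0.0278 0.7316 0.0454] spin -0.0015482399899720278 world [0.5224 0.1527 0.052 ]
t 4.77 bay mm [-109.9473   -1.2271   52.4323] yawerr -0.0018 F bay [-6.05 -1.84  2.06] T [ 0.5913  0.1739 -0.1271] w 0.094
```

View pics/top3.png

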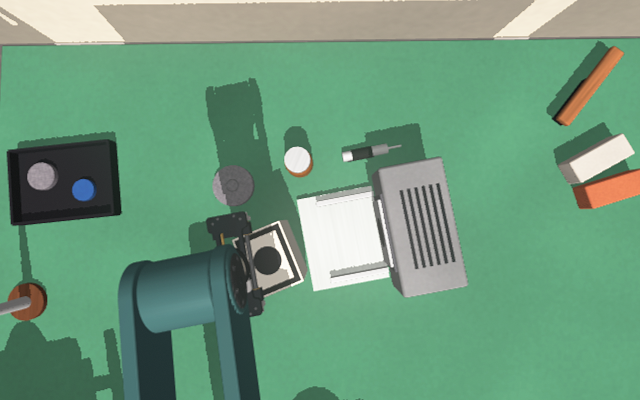

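View pics/side3.png

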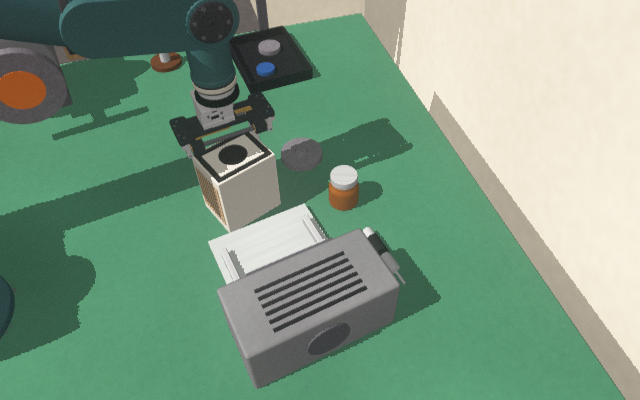

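The top view still shows the cartridge turned: its front top edge runs from about (291,222) to (303,280). I'll measure it.

```bash
cat >> h.py <<'E'
def front(d):
    # right border (bay +x) of the cartridge's 140 mm high top, rows clear of the gripper
    W=cloud("top",d);m=(abs(W[...,2]-.14)<.006);pts=[];
    for v in range(215,300):
        u=np.nonzero(m[v,215:330])[0]
        if len(u)>3: pts.append([u[-1]+215+.5,v])
    P=ray("top",pts,.14)[:,:2]; B=np.c_[(P-O)@BX,(P-O)@BY]*1000
    return B
E
python3 - <<'E'
from h import *
B=front(np.load("pics/top3.npy")); print(B[::3])
p=np.polyfit(B[8:-8,1],B[8:-8,0],1);print(p)
B=front(np.load("pics/top0.npy")); print(np.polyfit(B[20:-12,1],B[20:-12,0],1),B[::5])
E
```

```text
[[-27.1361  58.6185]
 [-26.3195  52.8806]
 [-25.5038  47.1482]
 [-22.8857  41.0812]
 [-22.0725  35.3605]
 [-21.2601  29.6455]
 [-22.2489  24.2749]
 [-19.6376  18.232 ]
 [-17.0292  12.1957]
 [-16.2208   6.5033]
 [-15.4133   0.8165]
 [-14.6065  -4.8648]
 [-12.006  -10.8767]
 [-11.2017 -16.5465]
 [-10.3982 -22.2108]
 [ -9.5955 -27.8695]
 [ -7.0029 -33.8571]
 [ -6.2026 -39.5045]
 [ -5.4031 -45.1463]
 [ -4.6044 -50.7827]
 [ -7.3808 -55.7486]
 [-20.8792 -58.717 ]
 [-34.3754 -61.6849]
 [-47.8694 -64.6524]
 [-63.1509 -67.2875]]
[ -0.1102 -15.9349]
[ -0.0692 -33.0987] [[-45.2056  62.0372]
 [-43.2277  52.3557]
 [-41.253   42.6903]
 [-39.2816  33.0409]
 [-37.3135  23.4076]
 [-35.3486  13.7902]
 [-33.387    4.1888]
 [-33.2255  -5.0601]
 [-31.2688 -14.6305]
 [-29.3153 -24.185 ]
 [-27.3651 -33.7238]
 [-25.4181 -43.2469]
 [-25.2633 -52.4213]
 [-50.1553 -56.9278]
 [-75.0441 -61.4337]
 [-99.9296 -65.9391]]
```

Measured cause: the turned cartridge's back +y corner is only about 47 mm out. The fully open far finger slipped past it, so the cartridge slid without squaring. I'll back off, narrow the fingers to about 50 mm, and push again on the lagging side.

```bash
python3 -m inch '0 -0.6 0 0 0; 0 -1.4 0 0 0; 0 -2.4 0 0 0; 0 -3.4 0 0 0; 0 -4 0 0 0; 0 -4 0 0 0.47; -0.2 -4 0 0 0.47; -0.2 -4 0 0 0.47; -0.2 -4 0 0 0.47; -0.2 -4 0 0 0.47'; python3 - <<'E'
from h import *
to(-130,-3,52)
p,d=robot.snapshot("top"); cv2.imwrite("pics/top4.png",p); np.save("pics/top4.npy",d)
B=front(d);print(B[::10])
W=cloud("top",d);m=(abs(W[...,2]-.14)<.006);m[:,:200]=0;m[:,330:]=0;m[:200]=0
m[310:]=0
cs,_=cv2.findContours(rect(W,m,.13,.15).astype(np.uint8),0,1);c=max(cs,key=cv2.contourArea)[:,0]
P=ray("top",c,.14)[:,:2];B=np.c_[(P-O)@BX,(P-O)@BY]*1000
r=cv2.minAreaRect(B.astype(np.float32));print(r)
E
```

```text
time: 5.6
tool_pos: [0.5118, 0.1981, 0.0526]
ee_rot: [-3.138, 0.001, 0.181]
wrist_force: [0.1, 0.5, -0.0]
width: 0.0641
t 5.60 bay mm [-149.5947   -3.1591   52.5776] yawerr -0.0023 F bay [-0.51  0.22 -0.03] T [-0.0377 -0.1149  0.0342] w 0.064
shift cm [0.0205 1.9587 0.0516] spin -0.002263658638974847 world [0.5155 0.1789 0.052 ]
[[-27.1361  58.6185]
 [-23.2155  39.2871]
 [-19.3079  20.0199]
 [-15.4133   0.8165]
 [-11.5316 -18.3233]
 [ -7.6626 -37.4   ]
 [ -7.3808 -55.7486]
 [-53.5598 -65.4201]]
((-62.101654052734375, -6.31512451171875), (95.08343505859375, 119.54319763183594), 11.993484497070312)
```

View pics/top4.png

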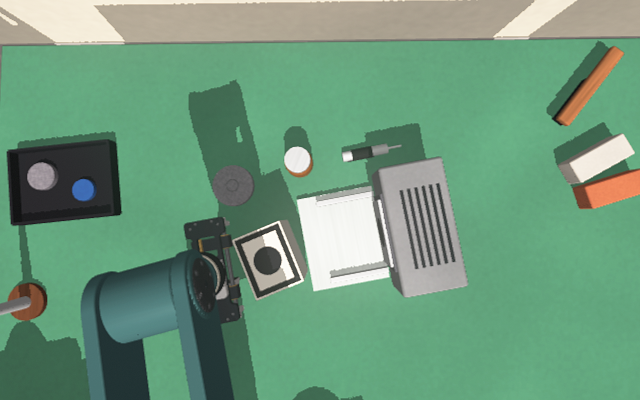

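```bash
python3 -m inch '0 0.4 0 0 0.47; 0 0.8 0 0 0.47; 0 1.2 0 0 0.47; 0 1.6 0 0 0.47; 0 1.9 0 0 0.47; 0 2.1 0 0 0.47; 0 2.25 0 0 0.47; 0 2.4 0 0 0.47; 0 2.55 0 0 0.47; 0 2.7 0 0 0.47; 0 2.85 0 0 0.47; 0 3.0 0 0 0.47; 0 3.15 0 0 0.47; 0 3.3 0 0 0.47; 0 3.45 0 0 0.47; 0 3.6 0 0 0.47; 0 3.75 0 0 0.47; 0 3.75 0 0 0.47'; cat >> h.py <<'E'
def box(d):
    W=cloud("top",d);m=(abs(W[...,2]-.14)<.006);m[:,:200]=0;m[:,350:]=0;m[:200]=0;m[310:]=0
    cs,_=cv2.findContours(rect(W,m,.13,.15).astype(np.uint8),0,1);c=max(cs,key=cv2.contourArea)[:,0]
    P=ray("top",c,.14)[:,:2];B=np.c_[(P-O)@BX,(P-O)@BY]*1000
    print("rect",cv2.minAreaRect(B.astype(np.float32)))
    F=front(d);F=F[np.abs(F[:,1])<40];print("front slope,x",np.polyfit(F[:,1],F[:,0],1))
E
python3 - <<'E'
from h import *
to(-105,-3,52)
p,d=robot.snapshot("top"); cv2.imwrite("pics/top5.png",p); np.save("pics/top5.npy",d); box(d)
E
```

```text
time: 7.15
tool_pos: [0.5186, 0.1608, 0.0524]
ee_rot: [-3.139, 0.002, 0.181]
wrist_force: [0.9, 3.9, 0.2]
width: 0.0502
t 7.15 bay mm [-111.6953   -3.2732   52.4077] yawerr -0.0027 F bay [-3.63  1.6   0.19] T [ 0.3913 -0.216   0.1079] w 0.050
shift cm [0.0292 0.6689 0.0388] spin -0.002691146332450406 world [0.5201 0.1543 0.052 ]
rect ((-49.6731071472168, -4.889965057373047), (90.88720703125, 119.40038299560547), 5.18727970123291)
front slope,x [-0.0938 -4.5017]
```

It is squaring up, at 5° and still turning. I'll continue gently to the sill and watch the force.

```bash
python3 -m inch '0 0.1 0 0 0.47; 0 0.2 0 0 0.47; 0 0.3 0 0 0.47; 0 0.4 0 0 0.47; 0 0.5 0 0 0.47; 0 0.6 0 0 0.47; 0 0.65 0 0 0.47'; python3 - <<'E'
from h import *
to(-103,-3,52)
p,d=robot.snapshot("top"); cv2.imwrite("pics/top6.png",p); np.save("pics/top6.npy",d); box(d)
E
```

```text
time: 7.78
tool_pos: [0.5197, 0.1544, 0.0523]
ee_rot: [-3.139, 0.002, 0.181]
wrist_force: [1.5, 5.1, 0.6]
width: 0.0498
t 7.78 bay mm [-105.1502   -3.3102   52.3191] yawerr -0.0028 F bay [-4.73  2.37  0.59] T [ 0.602  -0.3854  0.1587] w 0.050
shift cm [0.0316 0.2144 0.0312] spin -0.0027511451077839866 world [0.5204 0.1523 0.052 ]
rect ((-42.38778305053711, -3.8986282348632812), (84.18277740478516, 119.56957244873047), 1.4153213500976562)
front slope,x [-0.0247 -0.5103]
```

```bash
python3 -m inch '0 0.06 0 0 0.47; 0 0.12 0 0 0.47; 0 0.18 0 0 0.47; 0 0.24 0 0 0.47; 0 0.24 0 0 0.47'; python3 - <<'E'
from h import *
to(-103,-3,52)
p,d=robot.snapshot("top"); cv2.imwrite("pics/top7.png",p); np.save("pics/top7.npy",d); box(d)
E
```

```text
time: 8.25
tool_pos: [0.5202, 0.1519, 0.0523]
ee_rot: [-3.139, 0.002, 0.181]
wrist_force: [1.8, 5.2, 0.0]
width: 0.0498
t 8.25 bay mm [-102.6797   -3.3292   52.3023] yawerr -0.0030 F bay [-4.75  2.68  0.02] T [ 0.6724 -0.4015  0.1342] w 0.050
shift cm [ 0.0329 -0.0327  0.0303] spin -0.00296442967099389 world [0.5204 0.1523 0.052 ]
rect ((-39.70589065551758, -3.699726104736328), (81.36380767822266, 119.51947021484375), 0.12093017995357513)
front slope,x [-0.0016  0.9953]
```

```bash
python3 -m inch '0 0.05 0 0 0.47; 0 0.1 0 0 0.47; 0 0.1 0 0 0.47'; python3 -c "
from h import *
st()"
```

```text
time: 8.55
tool_pos: [0.5202, 0.1518, 0.0525]
ee_rot: [-3.137, 0.002, 0.181]
wrist_force: [1.3, 6.0, 0.8]
width: 0.0502
t 8.55 bay mm [-102.5417   -3.2967   52.5023] yawerr -0.0026 F bay [-5.68  2.41  0.8 ] T [ 0.9074 -0.2193  0.2263] w 0.050
```

```bash
python3 -m inch '0 0.06 0 0 0.47; 0 0.12 0 0 0.47; 0 0.18 0 0 0.47; 0 0.24 0 0 0.47; 0 0.24 0 0 0.47'; python3 - <<'E'
from h import *
st()
p,d=robot.snapshot("top"); cv2.imwrite("pics/top8.png",p); np.save("pics/top8.npy",d); box(d)
p,d=robot.snapshot("side"); cv2.imwrite("pics/side8.png",p)
E
```

```text
time: 8.97
tool_pos: [0.5203, 0.1515, 0.053]
ee_rot: [-3.133, 0.001, 0.182]
wrist_force: [0.7, 8.6, 1.6]
width: 0.0497
t 8.97 bay mm [-102.2435   -3.2668   52.9717] yawerr -0.0017 F bay [-8.36  2.22  1.56] T [ 1.4432 -0.0763  0.3217] w 0.050
rect ((-38.67836380004883, -3.69891357421875), (119.63046264648438, 81.30082702636719), 89.91033935546875)
front slope,x [-0.0027  1.871 ]
```

View pics/side8.png

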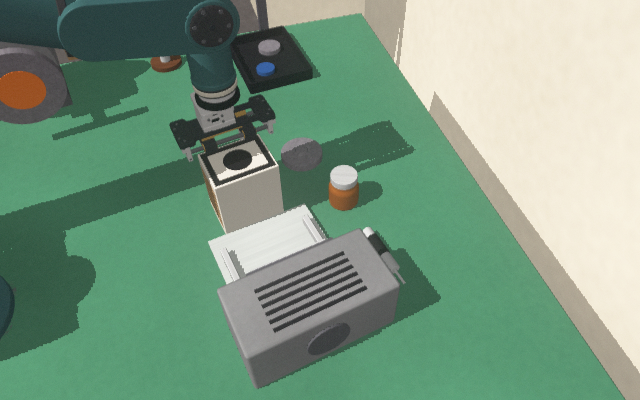

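The cartridge stands square against the sill: slope 0.003, force up to about 8 N while the tool stood still. Lateral offset is −3.7 mm, which the rails allow. Now I back off slightly and go up for the high push.

```bash
python3 -m inch '0 -0.3 0 0 0.47; 0 -0.8 0 0 0.47; 0 -0.8 -2 0 0.47; 0 -0.8 -4 0 0.47; 0 -0.8 -6 0 0.47; 0 -0.8 -7.2 0 0.47; 0 -0.8 -7.2 0 0.47; 0 -0.5 -7.2 0 0.47; 0 -0.3 -7.2 0 0.47; 0 -0.2 -7.2 0 0.47; 0 -0.1 -7.2 0 0.47; 0 0 -7.2 0 0.47; 0 0.1 -7.2 0 0.47;0 0.2 -7.2 0 0.47; 0 0.3 -7.2 0 0.47; 0 0.3 -7.2 0 0.47'; python3 - <<'E'
from h import *
to(-90,-3.7,130)
p,d=robot.snapshot("top"); cv2.imwrite("pics/top9.png",p); np.save("pics/top9.npy",d); box(d)
E
```

```text
time: 10.4
tool_pos: [0.5202, 0.149, 0.1251]
ee_rot: [-3.131, 0.002, 0.183]
wrist_force: [-3.7, 3.7, 1.6]
width: 0.0497
t 10.40 bay mm [-99.7999  -3.7886 125.1334] yawerr -0.0011 F bay [-4.32 -2.93  1.58] T [0.7543 0.5517 0.0204] w 0.050
shift cm [ 0.0088  0.974  -0.4973] spin -0.0010819416838334928 world [0.5221 0.1394 0.13  ]
rect ((-44.34002685546875, -3.6368637084960938), (119.75011444091797, 96.12552642822266), 89.8711166381836)
front slope,x [0.0011 3.6525]
```

```bash
python3 -m inch '0 0.12 -0.1 0 0.47; 0 0.24 -0.2 0 0.47; 0 0.36 -0.3 0 0.47; 0 0.48 -0.4 0 0.47; 0 0.6 -0.5 0 0.47; 0 0.72 -0.6 0 0.47; 0 0.84 -0.7 0 0.47; 0 0.96 -0.8 0 0.47; 0 1.08 -0.9 0 0.47; 0 1.2 -1 0 0.47; 0 1.32 -1.1 0 0.47; 0 1.44 -1.2 0 0.47; 0 1.56 -1.28 0 0.47; 0 1.68 -1.36 0 0.47; 0 1.8 -1.44 0 0.47; 0 1.92 -1.5 0 0.47; 0 2.04 -1.56 0 0.47'; python3 - <<'E'
from h import *
to(-58.6,-3.7,150.7)
p,d=robot.snapshot("side"); cv2.imwrite("pics/side10.png",p)
E
```

```text
time: 11.87
tool_pos: [0.5241, 0.1288, 0.1407]
ee_rot: [-3.131, 0.002, 0.183]
wrist_force: [0.1, 2.2, 0.3]
width: 0.0497
t 11.87 bay mm [-79.172   -3.6605 140.7163] yawerr -0.0011 F bay [-2.17  0.48  0.27] T [ 0.3975 -0.0248  0.0559] w 0.050
shift cm [-0.0037  2.0457 -1.0209] spin -0.001056026078078559 world [0.5279 0.1085 0.1507]
```

View pics/side10.png

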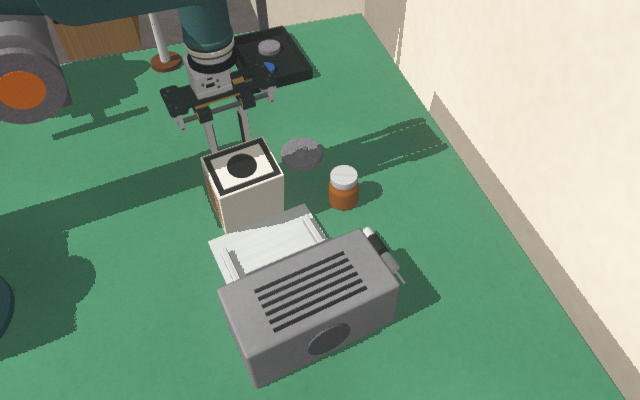

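The side view shows the cartridge tipping evenly, about 10°, with the fingers high on its back at (225,150).

```bash
python3 -m inch '0 0.15 -0.08 0 0.47; 0 0.3 -0.16 0 0.47; 0 0.45 -0.24 0 0.47; 0 0.6 -0.32 0 0.47; 0 0.75 -0.4 0 0.47; 0 0.9 -0.48 0 0.47; 0 1.05 -0.56 0 0.47; 0 1.2 -0.64 0 0.47; 0 1.35 -0.71 0 0.47; 0 1.5 -0.78 0 0.47; 0 1.65 -0.84 0 0.47; 0 1.8 -0.9 0 0.47; 0 1.95 -0.96 0 0.47; 0 2.1 -1.02 0 0.47; 0 2.25 -1.07 0 0.47; 0 2.4 -1.12 0 0.47; 0 2.55 -1.17 0 0.47; 0 2.7 -1.22 0 0.47; 0 2.85 -1.26 0 0.47; 0 3.0 -1.3 0 0.47'; python3 - <<'E'
from h import *
to(-33.8,-3.7,157.4)
p,d=robot.snapshot("side"); cv2.imwrite("pics/side11.png",p)
E
```

```text
time: 13.58
tool_pos: [0.5298, 0.0987, 0.1536]
ee_rot: [-3.131, 0.002, 0.182]
wrist_force: [-0.5, 0.4, -0.5]
width: 0.0496
t 13.58 bay mm [-48.6034  -3.5962 153.6291] yawerr -0.0012 F bay [-0.47 -0.4  -0.48] T [ 0.2229  0.0174 -0.0489] w 0.050
shift cm [-0.0092  1.476  -0.3927] spin -0.0012281147281832105 world [0.5324 0.0842 0.1574]
```

View pics/side11.png

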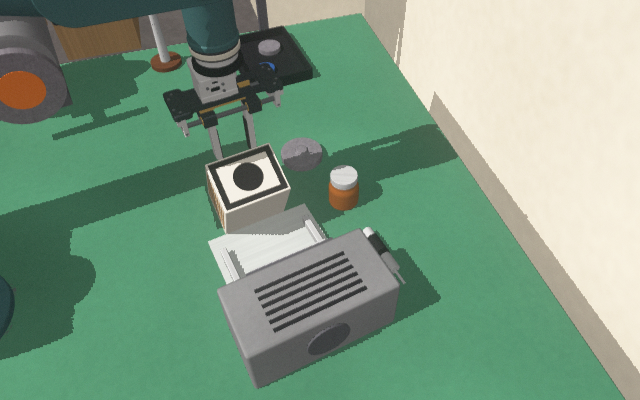

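```bash
python3 -m inch '0 0.13 -0.04 0 0.47; 0 0.26 -0.08 0 0.47; 0 0.39 -0.12 0 0.47; 0 0.52 -0.16 0 0.47; 0 0.65 -0.2 0 0.47; 0 0.78 -0.24 0 0.47; 0 0.91 -0.27 0 0.47; 0 1.04 -0.3 0 0.47; 0 1.17 -0.33 0 0.47; 0 1.3 -0.36 0 0.47; 0 1.43 -0.38 0 0.47; 0 1.56 -0.4 0 0.47; 0 1.69 -0.42 0 0.47; 0 1.82 -0.44 0 0.47; 0 1.95 -0.46 0 0.47; 0 2.08 -0.48 0 0.47; 0 2.21 -0.5 0 0.47; 0 2.34 -0.5 0 0.47'; python3 - <<'E'
from h import *
to(-10,-3.7,159)
p,d=robot.snapshot("side"); cv2.imwrite("pics/side12.png",p)
E
```

```text
time: 15.13
tool_pos: [0.5342, 0.0752, 0.1586]
ee_rot: [-3.131, 0.002, 0.182]
wrist_force: [-1.0, 1.3, 0.3]
width: 0.0498
t 15.13 bay mm [-24.6875  -3.5596 158.5624] yawerr -0.0015 F bay [-1.42 -0.72  0.32] T [ 0.0596 -0.0672  0.0466] w 0.050
shift cm [-0.0118  1.4681 -0.0586] spin -0.0015361059422172307 world [0.5367 0.0608 0.159 ]
```

View pics/side12.png

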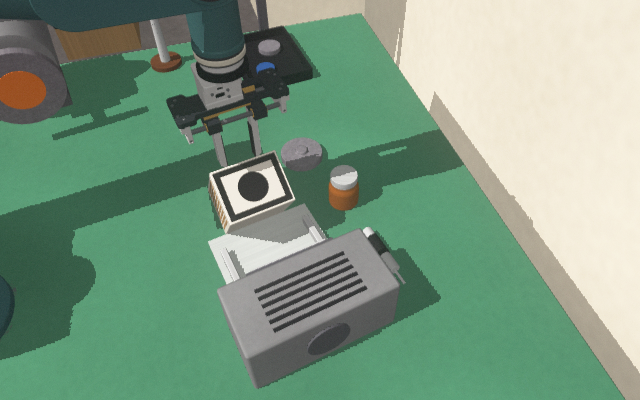

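```bash
python3 -m inch '0 0.1 0 0 0.47; 0 0.2 0 0 0.47; 0 0.3 0 0 0.47; 0 0.4 0 0 0.47; 0 0.5 0 0 0.47; 0 0.6 0 0 0.47; 0 0.7 0 0 0.47; 0 0.8 0 0 0.47; 0 0.9 0 0 0.47; 0 1.0 0 0 0.47; 0 1.1 0 0 0.47; 0 1.2 0 0 0.47; 0 1.3 0 0 0.47; 0 1.4 0 0 0.47; 0 1.5 0 0 0.47; 0 1.6 0 0 0.47'; python3 - <<'E'
from h import *
to(-10,-3.7,159)
p,d=robot.snapshot("side"); cv2.imwrite("pics/side13.png",p)
E
```

```text
time: 16.52
tool_pos: [0.5371, 0.0591, 0.1582]
ee_rot: [-3.132, 0.002, 0.182]
wrist_force: [-0.4, -0.5, -0.9]
width: 0.0498
t 16.52 bay mm [ -8.288   -3.6928 158.2298] yawerr -0.0018 F bay [ 0.36 -0.52 -0.86] T [-0.0576 -0.0777 -0.0055] w 0.050
shift cm [-0.0012 -0.172  -0.0753] spin -0.0018142102740421884 world [0.5367 0.0608 0.159 ]
```

View pics/side13.png

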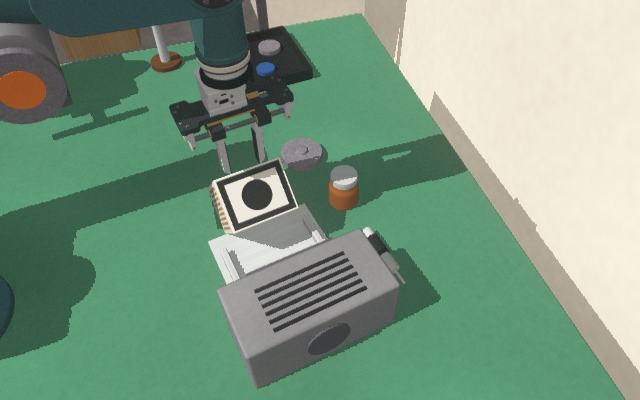

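```bash
python3 -m inch '0 0.08 0 0 0.47; 0 0.16 0 0 0.47; 0 0.24 0 0 0.47; 0 0.32 0 0 0.47; 0 0.4 0 0 0.47; 0 0.48 0 0 0.47; 0 0.56 0 0 0.47; 0 0.64 0 0 0.47; 0 0.72 0 0 0.47; 0 0.8 0 0 0.47;  0 0.8 0 0 0.47; 0 0.8 0 0 0.47'; python3 - <<'E'
from h import *
st()
p,d=robot.snapshot("side"); cv2.imwrite("pics/side14.png",p)
p,d=robot.snapshot("top"); cv2.imwrite("pics/top14.png",p);np.save("pics/top14.npy",d)
E
```

```text
time: 17.57
tool_pos: [0.5386, 0.051, 0.1582]
ee_rot: [-3.132, 0.002, 0.182]
wrist_force: [-0.3, 0.4, 0.0]
width: 0.0501
t 17.57 bay mm [ -0.0531  -3.6835 158.1654] yawerr -0.0021 F bay [-0.41 -0.28  0.02] T [-0.1005 -0.0682  0.0431] w 0.050
```

View pics/side14.png

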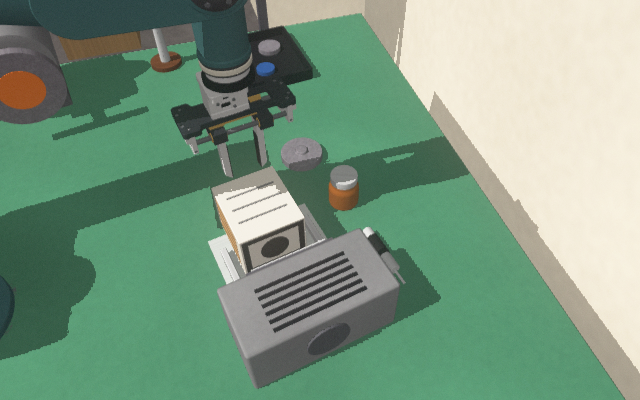

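The side view shows the cartridge lying in the bay, bars up and gasket at (275,245) facing the seal plate. I'll measure how it lies.

```bash
cat >> h.py <<'E'
def lying(d):
    W=cloud("top",d);m=np.zeros(d.shape,bool);m[195:310,230:385]=1
    bx=(W[...,:2]-O)@BX; m&=bx<.16
    k=rect(W,m,.098,.116);print("z",np.median(W[k][:,2]),k.sum())
    cs,_=cv2.findContours(k.astype(np.uint8),0,1);c=max(cs,key=cv2.contourArea)[:,0]
    P=ray("top",c,.107)[:,:2];B=np.c_[(P-O)@BX,(P-O)@BY]*1000
    r=cv2.minAreaRect(B.astype(np.float32));print("lying",r);print(cv2.boxPoints(r))
E
python3 - <<'E'
from h import *
p,d=robot.snapshot("top"); cv2.imwrite("pics/top15.png",p);lying(np.load("pics/top14.npy"));lying(d)
to(-60,-3.7,158)
E
```

```text
z 0.10654202938262305 1824
lying ((60.843963623046875, -3.3337669372558594), (120.00131225585938, 85.80119323730469), 89.99174499511719)
[[ 17.9347 -63.3282]
 [103.7359 -63.3406]
 [103.7532  56.6607]
 [ 17.952   56.6731]]
z 0.10661317450428495 1827
lying ((60.843963623046875, -3.3493423461914062), (119.97016143798828, 85.80119323730469), 89.99174499511719)
[[ 17.9347 -63.3282]
 [103.7359 -63.3406]
 [103.7532  56.6296]
 [ 17.952   56.6419]]
t 17.72 bay mm [ -0.1613  -3.6677 158.1784] yawerr -0.0019 F bay [ 0.36  0.35 -0.13] T [-0.0092 -0.0683 -0.0274] w 0.050
shift cm [-0.0149 -5.9836  0.0757] spin -0.0019321556950111785 world [0.5276 0.1099 0.158 ]
```

View pics/top15.png

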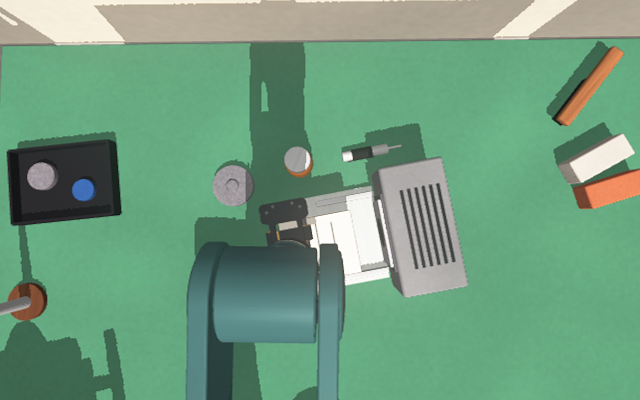

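```bash
python3 -m inch '0 -2 0 0 0.3; 0 -5 0 0 0.3; 0 -8 0 0 0.3; 0 -8 3 0 0.3; 0 -8 6 0 0.3; 0 -8 9 0 0.3; 0 -8 11.3 0 0.3; 0 -8 11.3 0 0.3; 0 -8 11.3 0 0.3'; python3 - <<'E'
from h import *
st()
p,d=robot.snapshot("top"); cv2.imwrite("pics/top16.png",p);lying(d);np.save("pics/top16.npy",d)
p,d=robot.snapshot("side"); cv2.imwrite("pics/side16.png",p)
E
```

```text
time: 18.47
tool_pos: [0.5226, 0.1307, 0.0449]
ee_rot: [-3.132, 0.005, 0.182]
wrist_force: [-0.3, 0.7, -0.2]
width: 0.0662
t 18.47 bay mm [-81.3523  -4.8092  44.8512] yawerr -0.0018 F bay [-0.77 -0.14 -0.16] T [-0.02   -0.1449  0.0207] w 0.066
z 0.10660985855449673 4596
lying ((33.84581756591797, -3.3950538635253906), (139.7772216796875, 119.91911315917969), 0.018927088007330894)
[[-36.0626  56.5414]
 [-36.023  -63.3777]
 [103.7542 -63.3315]
 [103.7146  56.5876]]
```

View pics/side16.png

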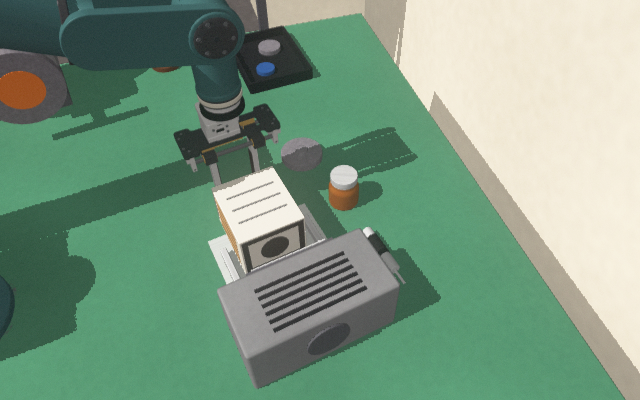

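View pics/top16.png

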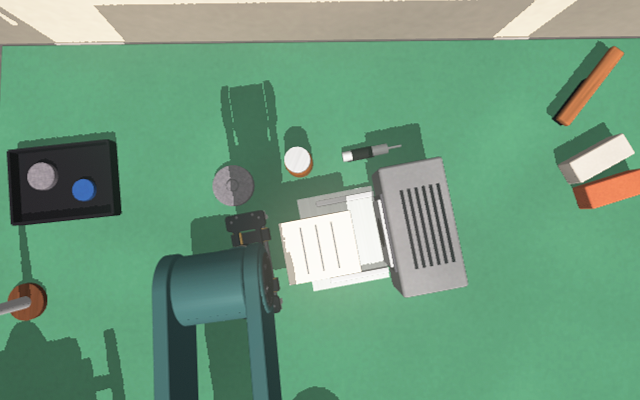

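It lies flat (top at 106.6 mm) and square to 0.02°. It slid back in the fall, so the gasket end is at bay x = 103.7 mm and the foot overhangs the sill by 36 mm. Now I slide it home, checking the sliding force first.

```bash
python3 -m inch '0.1 1 0 0 0.3; 0.1 2 0 0 0.3; 0.1 2.7 0 0 0.3; 0.1 3.2 0 0 0.3; 0.1 3.6 0 0 0.3; 0.1 3.8 0 0 0.3; 0.1 4.0 0 0 0.3; 0.1 4.2 0 0 0.3; 0.1 4.4 0 0 0.3; 0.1 4.6 0 0 0.3; 0.1 4.8 0 0 0.3; 0.1 5.0 0 0 0.3; 0.1 5.2 0 0 0.3; 0.1 5.4 0 0 0.3; 0.1 5.6 0 0 0.3; 0.1 5.8 0 0 0.3'; python3 - <<'E'
from h import *
o=st();print(o["joint_torque"])
E
```

```text
time: 19.9
tool_pos: [0.5368, 0.0762, 0.0483]
ee_rot: [-3.128, -0.003, 0.182]
wrist_force: [-1.2, 6.6, 4.1]
width: 0.0658
t 19.90 bay mm [-25.1681  -0.8525  48.2727] yawerr -0.0014 F bay [-6.72  0.    4.13] T [0.8393 0.0762 0.0125] w 0.066
[ -3.2049 -32.6494 -26.7796  -1.6446  -0.2593   0.0173]
```

```bash
python3 -m inch '0 0.2 0 0 0.3; 0 0.4 0 0 0.3; 0 0.6 0 0 0.3; 0 0.8 0 0 0.3; 0 1 0 0 0.3'; python3 -c "
from h import *
st()
p,d=robot.snapshot('top'); lying(d)"
```

```text
time: 20.32
tool_pos: [0.5384, 0.0676, 0.0483]
ee_rot: [-3.126, -0.003, 0.183]
wrist_force: [-1.3, 5.6, 1.3]
width: 0.0661
t 20.32 bay mm [-16.3926  -0.8397  48.3367] yawerr -0.0009 F bay [-5.71 -0.27  1.31] T [0.7042 0.0466 0.0231] w 0.066
z 0.10654977070579075 3266
lying ((70.37409973144531, -3.2234458923339844), (119.9751205444336, 123.93293762207031), 89.95427703857422)
[[  8.3598 -63.1615]
 [132.2927 -63.2604]
 [132.3884  56.7146]
 [  8.4555  56.8135]]
```

```bash
python3 -m inch '0 0.2 0 0 0.3; 0 0.35 0 0 0.3; 0 0.5 0 0 0.3; 0 0.65 0 0 0.3; 0 0.8 0 0 0.3; 0 0.95 0 0 0.3; 0 1.05 0 0 0.3'; python3 -m inch '0 0.1 0 0 0.3; 0 0.2 0 0 0.3; 0 0.3 0 0 0.3; 0 0.4 0 0 0.3'; python3 -c "
from h import *
st()"
```

```text
time: 20.95
tool_pos: [0.5402, 0.0578, 0.0483]
ee_rot: [-3.124, -0.003, 0.183]
wrist_force: [-1.5, 5.2, 2.1]
width: 0.0657
time: 21.28
tool_pos: [0.5408, 0.0547, 0.0484]
ee_rot: [-3.122, -0.003, 0.183]
wrist_force: [-1.0, 4.7, 2.3]
width: 0.0657
t 21.28 bay mm [-3.3026 -0.8384 48.3819] yawerr -0.0005 F bay [-4.76 -0.08  2.29] T [ 0.6988  0.0484 -0.0707] w 0.066
```

```bash
python3 -m inch '0 0.1 0 0 0.3; 0 0.2 0 0 0.3; 0 0.3 0 0 0.3; 0 0.4 0 0 0.3'; python3 -m inch '0 0.1 0 0 0.3; 0 0.2 0 0 0.3; 0 0.3 0 0 0.3; 0 0.4 0 0 0.3';  python3 -c "
from h import *
st()"
```

```text
time: 21.62
tool_pos: [0.5413, 0.0516, 0.0484]
ee_rot: [-3.121, -0.003, 0.184]
wrist_force: [-1.3, 5.5, 2.1]
width: 0.0658
time: 21.95
tool_pos: [0.5418, 0.0484, 0.0484]
ee_rot: [-3.119, -0.003, 0.184]
wrist_force: [-1.2, 6.0, 1.6]
width: 0.066
t 21.95 bay mm [ 3.0481 -0.9308 48.3768] yawerr 0.0002 F bay [-6.12 -0.1   1.62] T [ 0.707   0.0816 -0.0197] w 0.066
```

```bash
python3 -m inch '0 0.1 0 0 0.3; 0 0.2 0 0 0.3; 0 0.3 0 0 0.3; 0 0.4 0 0 0.3'; python3 -m inch '0 0.1 0 0 0.3; 0 0.2 0 0 0.3; 0 0.3 0 0 0.3; 0 0.4 0 0 0.3';  python3 -c "
from h import *
st()"
```

```text
time: 22.28
tool_pos: [0.5424, 0.0453, 0.0484]
ee_rot: [-3.117, -0.003, 0.184]
wrist_force: [-1.3, 5.1, 2.3]
width: 0.0659
time: 22.62
tool_pos: [0.5429, 0.0422, 0.0484]
ee_rot: [-3.116, -0.003, 0.185]
wrist_force: [-1.7, 5.3, 1.8]
width: 0.0658
t 22.62 bay mm [ 9.3436 -0.991  48.4379] yawerr 0.0008 F bay [-5.54 -0.73  1.84] T [ 0.7394  0.0595 -0.0224] w 0.066
```

```bash
python3 -m inch '0 0.1 0 0 0.3; 0 0.2 0 0 0.3; 0 0.3 0 0 0.3'; python3 -m inch '0 0.1 0 0 0.3; 0 0.2 0 0 0.3; 0 0.3 0 0 0.3';  python3 -c "
from h import *
st()
p,d=robot.snapshot('top'); cv2.imwrite('pics/top17.png',p);lying(d)
p,d=robot.snapshot('side'); cv2.imwrite('pics/side17.png',p)"
```

```text
time: 22.87
tool_pos: [0.5432, 0.0412, 0.0485]
ee_rot: [-3.112, -0.003, 0.185]
wrist_force: [-1.4, 10.3, 2.4]
width: 0.0655
time: 23.12
tool_pos: [0.5431, 0.0415, 0.0486]
ee_rot: [-3.105, -0.003, 0.185]
wrist_force: [-1.9, 13.6, 3.5]
width: 0.0659
t 23.12 bay mm [10.082  -0.9291 48.5585] yawerr 0.0012 F bay [-13.75   0.63   3.45] T [ 1.8738  0.2443 -0.2051] w 0.066
z 0.10657053188988418 2521
lying ((99.66090393066406, -3.211864471435547), (119.81415557861328, 120.83155059814453), 89.95419311523438)
[[ 39.1973 -63.0706]
 [160.0288 -63.1672]
 [160.1246  56.6469]
 [ 39.293   56.7435]]
```

View pics/top17.png

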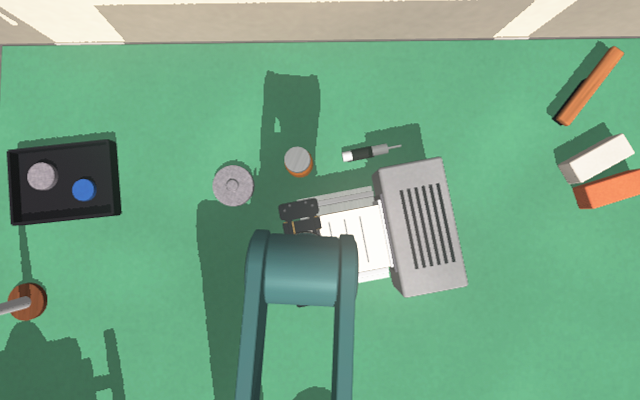

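```bash
python3 -c "
from h import *
st()"; python3 -m inch '0 0.3 0 0 0.3; 0 0.35 0 0 0.3; 0 0.35 0 0 0.3';  python3 -c "
from h import *
st()"
```

```text
t 23.22 bay mm [10.0519 -0.8751 48.5774] yawerr 0.0013 F bay [-11.83   0.81   2.82] T [ 1.5476  0.2111 -0.1514] w 0.066
time: 23.47
tool_pos: [0.5431, 0.042, 0.0486]
ee_rot: [-3.098, -0.003, 0.185]
wrist_force: [-3.2, 12.7, 2.7]
width: 0.0657
t 23.47 bay mm [ 9.6379 -0.9219 48.6319] yawerr 0.0016 F bay [-13.08  -0.82   2.66] T [ 1.7726  0.2615 -0.2635] w 0.066
```

```bash
python3 -m inch '0 0.35 0 0 0.3; 0 0.45 0 0 0.3; 0 0.5 0 0 0.3; 0 0.5 0 0 0.3';  python3 -c "
from h import *
st()"; python3 -m inch '0 0.5 0 0 0.3; 0 0.5 0 0 0.3; 0 0.5 0 0 0.3; 0 0.5 0 0 0.3';  python3 -c "
from h import *
st()"
```

```text
time: 23.8
tool_pos: [0.5429, 0.0425, 0.0488]
ee_rot: [-3.087, -0.003, 0.186]
wrist_force: [-2.8, 16.2, 4.0]
width: 0.0654
t 23.80 bay mm [ 9.0878 -0.9404 48.7669] yawerr 0.0022 F bay [-16.41   0.22   4.03] T [ 2.2433  0.3936 -0.3433] w 0.065
time: 24.13
tool_pos: [0.5428, 0.0431, 0.0489]
ee_rot: [-3.077, -0.003, 0.186]
wrist_force: [-3.0, 16.3, 4.1]
width: 0.0661
t 24.13 bay mm [ 8.4872 -0.9475 48.8947] yawerr 0.0027 F bay [-16.6    0.07   4.12] T [ 2.2413  0.3574 -0.4055] w 0.066
```

```bash
python3 -m inch '0 0.5 0 0 0.3; 0 0.5 0 0 0.3; 0 0.5 0 0 0.3; 0 0.5 0 0 0.3; 0 0.5 0 0 0.3; 0 0.5 0 0 0.3; 0 0.5 0 0 0.3; 0 0.5 0 0 0.3; 0 0.5 0 0 0.3; 0 0.5 0 0 0.3; 0 0.5 0 0 0.3; 0 0.5 0 0 0.3; 0 0.5 0 0 0.3; 0 0.5 0 0 0.3; 0 0.5 0 0 0.3; 0 0.5 0 0 0.3';  python3 -c "
from h import *
st()
p,d=robot.snapshot('top'); lying(d)
st()
p,d=robot.snapshot('side'); cv2.imwrite('pics/side18.png',p)"
```

```text
time: 25.47
tool_pos: [0.5427, 0.0437, 0.049]
ee_rot: [-3.066, -0.003, 0.187]
wrist_force: [-3.4, 16.2, 4.9]
width: 0.0656
t 25.47 bay mm [ 7.8981 -0.9379 49.0484] yawerr 0.0033 F bay [-16.5   -0.35   4.93] T [ 2.276   0.3595 -0.5157] w 0.066
z 0.10660590828460609 2024
lying ((100.6833267211914, -3.0823936462402344), (119.59607696533203, 118.80177307128906), 89.55612182617188)
[[ 40.821  -62.4185]
 [159.6192 -63.3388]
 [160.5457  56.2537]
 [ 41.7475  57.174 ]]
t 25.52 bay mm [ 7.8971 -0.965  49.0218] yawerr 0.0032 F bay [-16.38   0.49   3.83] T [ 2.2695  0.3403 -0.463 ] w 0.066
```

View pics/side18.png

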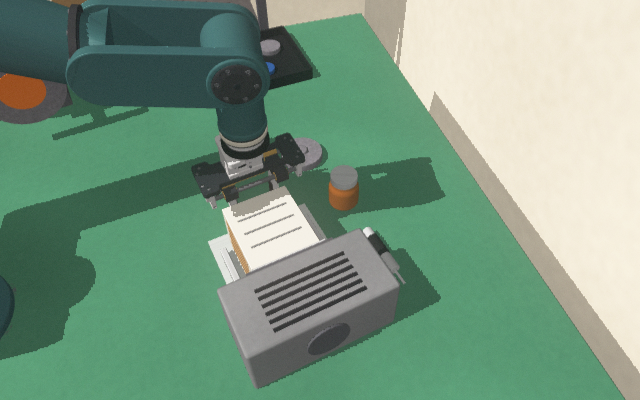

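The hold is steady at 16.5 N at the wrist. Sliding friction was about 5.5 N, so the gasket sees roughly 11 to 16 N. I'll ease to about 14 N for a second so the hold is near 12 N however the friction splits, then retreat.

```bash
python3 -m inch '0 0.4 0 0 0.3; 0 0.4 0 0 0.3; 0 0.4 0 0 0.3; 0 0.4 0 0 0.3; 0 0.4 0 0 0.3; 0 0.4 0 0 0.3; 0 0.4 0 0 0.3; 0 0.4 0 0 0.3; 0 0.4 0 0 0.3; 0 0.4 0 0 0.3; 0 0.4 0 0 0.3; 0 0.4 0 0 0.3; 0 0.4 0 0 0.3; 0 0.4 0 0 0.3';  python3 -c "
from h import *
st()"
```

```text
time: 26.73
tool_pos: [0.5426, 0.0441, 0.0491]
ee_rot: [-3.058, -0.003, 0.187]
wrist_force: [-1.1, 13.2, 4.1]
width: 0.0657
t 26.73 bay mm [ 7.4051 -0.9849 49.1201] yawerr 0.0034 F bay [-13.21   1.38   4.14] T [ 1.8836  0.3157 -0.4456] w 0.066
```

```bash
python3 -m inch '0 -0.1 0 0 0.3; 0 -0.4 0 0 0.3; 0 -1 0 0 0.3; 0 -2 0 0 0.3; 0 -3.5 0 0 0.3; 0 -5.5 0 0 0.3; 0 -8 0 0 0.3; 0 -10 0 0 0.3; 0 -10 -3 0 0.3; 0 -10 -6 0 0.3; 0 -10 -10 0 0.3; -5 -12 -14 0 0.3; -8 -15 -16 0 0.3; -8 -15 -16 0 0.3; -8 -15 -16 0 0.3; -8 -15 -16 0 0.3; -8 -15 -16 0 0.3';  python3 - <<'E'
from h import *
st()
p,d=robot.snapshot("top"); cv2.imwrite("pics/top19.png",p);lying(d);W=cloud("top",d)
p,_=robot.snapshot("side"); cv2.imwrite("pics/side19.png",p)
u=np.arange(640)[None,:]*np.ones((400,1));v=np.arange(400)[:,None]*np.ones((1,640))
for n,r,z in (("buff",(205,260,155,212),(.012,.03)),("jar",(280,320,130,180),(.065,.085))):
    k=rect(W,(u>r[0])&(u<r[1])&(v>r[2])&(v<r[3]),*z);print(n,k.sum(),W[k].mean(0))
    d0=cloud("top",np.load("pics/top0.npy"));k=rect(d0,(u>r[0])&(u<r[1])&(v>r[2])&(v<r[3]),*z);print(" before",W[k].shape,d0[k].mean(0))
E
```

```text
time: 28.15
tool_pos: [0.4383, 0.1626, 0.2201]
ee_rot: [-3.058, -0.002, 0.187]
wrist_force: [0.3, -0.0, -0.0]
width: 0.0657
t 28.15 bay mm [-128.1484  -81.8632  220.1431] yawerr 0.0034 F bay [ 0.06  0.27 -0.01] T [-0.0542 -0.0752  0.0181] w 0.066
z 0.1066097793644755 4532
lying ((90.0233154296875, -3.275531768798828), (140.0689239501953, 119.91509246826172), 0.03990437835454941)
[[ 19.9471  56.6332]
 [ 20.0306 -63.2818]
 [160.0995 -63.1843]
 [160.016   56.7308]]
buff 1321 [0.6717 0.2083 0.018 ]
 before (1326, 3) [0.6717 0.2084 0.0181]
jar 527 [0.7195 0.0636 0.0745]
 before (529, 3) [0.7192 0.0637 0.0744]
```

View pics/side19.png

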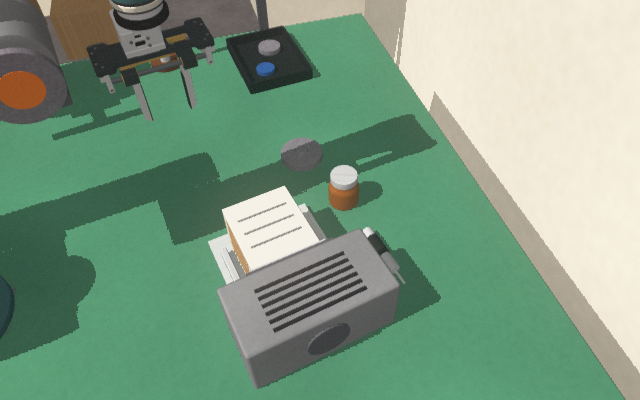

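View pics/top19.png

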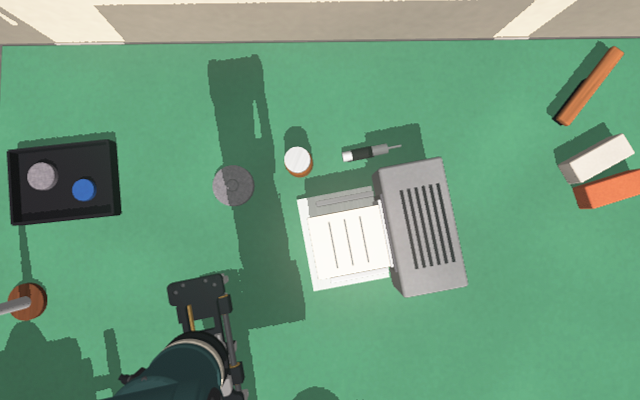

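The cartridge lies square in the bay with its gasket end at bay x = 160 mm, the same as when it was pressed against the plate. The jar, buff and handpiece have not moved and the robot is clear, so I'm handing in.

```bash
python3 -c "
from bench import robot
print(robot.close_job())"
```

```text
the job is handed in; nothing more can be done
None
```

The cartridge is in the bay with its gasket against the seal plate. I handed the job in at about 28 s with the robot touching nothing.

**What I did**
- **Slide to the sill:** I slid the cartridge upright until it stood square against the sill, within about 0.2°. On the first push, one of the fully open fingers slipped past the turned cartridge's corner, so it slid without squaring. I backed off, narrowed the fingers and squared it on the second push.
- **Tip:** I tipped it slowly with a high push of at most about 4 N.
- **Seat:** I slid it home, found the plate by feel, and held it there for about 3 s.

**Last checks**
- **Position:** It lies flat with its top 106.6 mm above the bench, square to 0.04°. Its gasket end is at 160 mm along the bay's x, the same as while it was pressed on the plate.
- **Forces:** The largest push I read was about 16.6 N, but I only took readings at the ends of moves.
- **Other items:** The jar and buff are within 1 mm of where they started. I judged the handpiece only by eye in the pictures, and it looked unmoved.

**What was less certain**
- **Gasket force:** I inferred this rather than measured it. The wrist read 16.5 N, then 13.2 N, and sliding friction was about 5.5 N. The gasket therefore saw roughly 11 N, and no more than 16.5 N.
- **The fall:** Past the balance point the cartridge dropped the rest of the way on its own. It slid back a little, which left the gasket about 55 mm from the plate, more than the 15 to 40 mm you described, before I pushed it home.

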